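Nest the tapered glass shade in the wall lamp without wedging it

ROBOT

A 6-joint arm with a two-finger parallel gripper is mounted at the origin on the work surface. World frame = base frame: x ahead of the robot, y to its left, z up, the work surface at z = 0. Lengths are in mm, angles in degrees, forces in N, time in s.
With the tool pointing down it reaches from about 350 to 850 mm from the base axis. Payload 8.1 kg.
Tool frame: the origin (TCP) lies midway between the tips of the shut fingers; the grasp point (between the pads) lies 19 mm behind it; z points along the fingers, y is the line along which they close (so a half turn about z gives the same grasp; the last joint's range is limited). The gripper opens to 85 mm and grips with 20 to 120 N. Pads are 22 mm wide; open, the fingers measure 114 mm over their backs; the gripper's body (76 mm by 85 mm) begins 54 mm behind the grasp point. The pads swing forward as they close: fully open they stand 13 mm farther back than shut.
Start: joints at [65.81, 7.471, 85.268, -0, 87.261, -4.893], TCP at [198.26, 566.302, 231.292] pointing down, gripper open.
Joint ranges: [-169.43, 169.43], [-51.17, 129.36], [1.28, 143.12], [-76.62, 256.62], [0, 156.53], [-152.29, 152.29]. Speed limits (degrees/s): [136.94, 136.94, 159.86, 180, 180, 180].

INTERFACE

Orientations are given as [roll, pitch, yaw] about the fixed x, y, z axes, in that order (R = Rz(yaw) Ry(pitch) Rx(roll)).
In Python, from bench import r gives the robot as it stands.
- The arm moves only by the tool send_rows, never from a script. Its argument "increments" is a list of rows, each a list of 6 numbers: the shift along the tool's x, y, z in mm, then the turn, a rotation vector about the tool's x, y, z in rad. A call has 1 to 5 rows; each row shifts and turns the commanded pose from where the row before left it, along the tool's axes as they then stand; what a row does not reach is not made up. A row lasts 1/8 s, in which the tool goes at most 62.5 mm and 10.7 degrees, less where a joint would pass 70% of its speed; a pose out of reach is approached as far as the arm can. A call is refused whole if a number of a shift passes 62.5 or a number of a turn 0.188, either way. A call with a gripper value outside its range is refused whole. "grip" is the closure, from -1 (fully open) to 1 (shut), set as the call begins (left out, the last holds). The fingers move at their own pace and stop on an object; "grip_force" is the grip in N (left out, the last holds). Time passes only in rows, so rows that do not move let the fingers close. It gives the time, the measured TCP pose, the force, the opening and the grip force at its end, in the units of the state.
- r.sense(): the state, without advancing time (a new reading comes with each control period).
- r.snapshot(name): name is "scene" or "top" or "wrist"; returns a dict with "img" (400x640x3 uint8, blue, green, red), "z_map" (400x640 float32, mm along the optical axis (not along the pixel's ray), 0 where there is no reading), "fx", "fy", "cx", "cy" (pixels), "view" (4x4, takes a point from world to camera coordinates). Camera axes: x right, y down, z forward; pixel columns grow to the right and rows downward; lengths in mm; the calibration is good to about 2 mm. The wrist camera is an equidistant fisheye: a pixel r from the principal point sees the ray r / f radians off the axis. A picture is of the moment at which its call begins.
- r.hand_in(): hands the job in; it is judged then, once.
The state is a dict: "time": time; "joint_pos": joint angles; "qd": joint speeds; "joint_efforts": joint torques, N m; "tool_pos": TCP position; "tcp_rot": TCP orientation; "ft_force": force on the tool from outside, world axes, zero at the start; "wrist_torque": the same for the moment, N m; "finger_gap": finger opening in mm; "grip_force": force on a finger pad.
Only numpy, scipy, OpenCV 4.12 (cv2) and the standard library are available. Lean on these libraries where they do the work, as an engineer would, in place of code of your own. Each camera call takes 0.05 s, during which the arm holds its last target. There are 200 camera calls.

TASK

Put the white glass shade, narrow end first, into the tilted cup of the brass wall lamp: lower it in line with the cup until you feel the hidden sprung collar give 2 or 3 millimetres, stop well before the collar hits its stop and the glass wedges tight, then let go so that it rests loosely on the collar. Press lightly while still holding the shade rather than dropping it in. Leave the lamp's aim and the other things on the shelf as they are.

Things in the scene. Friction and masses are not known exactly. Their poses are not given: they have to be found in the camera images.
- shade_mid (a point): Centre of the loose opal-white glass shade (0.2 kg, 116 mm tall), on its axis 58 mm above its underside; z points to the domed top. It stands on its narrow end: tapered foot 50 mm tall, 34 widening to 58 mm diameter; straight body, 58 mm diameter, up to 108 mm; low dome. Hold it 80 to 108 mm above its underside: up to 70 mm of its length may enter the cup.
- cup_mouth (a point): Centre of the rim of the lamp's brass cup. z: the cup's axis, out of the mouth, leaning 25 to 37 deg from vertical towards the robot; y: along the lamp's horizontal arm to the upright maple board (face 139 mm from the axis, top 204 mm above the shelf). Cup 77 mm across outside, 71 inside, 82 mm long: 6 mm clearance round the shade. The shade is aligned and centred by this axis.
- collar (a joint): Press of the copper collar in the cup (m): 0 untouched, 0.0075 stop, wedged tight beyond 0.0055. Tapered ring on the cup's axis, 25 mm tall, inner diameter 42 below to 54 mm above. Its top is 1 to 21 mm inside the rim (unknown): the shade meets it with shade_mid about 16 mm outside to 5 mm inside the rim. Spring 1.8 N/mm, preload 0.4 N: shade's weight presses 1 mm, 4 to 6 N presses 2 to 3 mm.
- head (a joint): Swivel of the lamp's cup about its horizontal arm (rad) = lean of the cup's axis from vertical; stiff (3 N m), to be left as it is. The swivel lies on the cup's axis 46 mm behind the mouth, 115 mm above the shelf.
- fob: Bystander: red plastic key fob, 52 x 34 x 10 mm, lying flat with a steel ring; origin under its centre.
- pill_bottle: Bystander: waisted glass pill bottle shaped like a salt shaker with a steel cap, 42 mm diameter, 80 mm tall; origin under its centre.
- coin_roll: Bystander: copper coin roll with a paper band standing upright, 25 mm diameter, 56 mm tall; origin under its centre.
- ring_box: Bystander: walnut ring box, 52 x 52 x 40 mm; origin under its centre.

How it is judged (in metres and radians):
On the way:
1. The shade, held in the gripper and in line with the cup, presses the collar 1.5 to 5.5 mm (value of joint collar above 0.0015 m and contact force between the fingers and shade above 1 N and angle between the z axis of shade_mid and the z axis of cup_mouth, either way round below 0.12 rad and x of shade_mid in the frame of cup_mouth between -0.01 and 0.01 m and y of shade_mid in the frame of cup_mouth between -0.01 and 0.01 m), for 0.2 s.
At the end, for the whole second after the job is handed in: The shade rests let go and still in the cup, dome outwards: its axis within 0.10 rad of the cup's and its centre within 7 mm of it sideways and -15 to +22 mm of the rim plane, its weight carried by the collar (pressed 0.3 to 4 mm), the cup's mouth within 8 mm of where it was (angle between the z axis of shade_mid and the z axis of cup_mouth, either way round below 0.1 rad and x of shade_mid in the frame of cup_mouth between -0.007 and 0.007 m and y of shade_mid in the frame of cup_mouth between -0.007 and 0.007 m and z of shade_mid in the frame of cup_mouth between -0.015 and 0.022 m and value of joint collar between 0.0003 and 0.004 m and linear speed of shade below 0.02 m/s and contact force between the fingers and shade below 0.1 N and distance of cup_mouth from where it was at the start of the episode below 0.008 m); the robot touches nothing.
It fails at once if The collar is pressed beyond 5.5 mm: the shade is wedged tight (value of joint collar above 0.0055 m).
It fails at once if The lamp's aim is knocked: the cup's mouth moves more than 8 mm (not (distance of cup_mouth from where it was at the start of the episode below 0.008 m)).
It fails at once if A bystander (key fob, pill bottle, coin roll or ring box) is shifted more than 20 mm (distance of any of fob, pill_bottle, coin_roll, ring_box from where it was at the start of the episode above 0.02 m).
It also fails if it takes over 42 s, if anything falls off the work surface, if the arm or the gripper's body presses on something with over 40 N, if the wrist force passes 120 N, or if a joint passes its speed limit or range.

## Working session

There is one attempt and no reset: what is moved stays moved. The work goes in short steps, Python scripts to look and compute and a tool call to move; the robot and the scene stay as the last step left them, time stands still between calls to the robot, and variables do not carry over. Pictures are saved under pics/ and viewed, at most 10 in all, crops included, and the job is handed in when it is done.

Besides the shell and the picture viewer there is one more tool, called after ">>>" as name(argument=value, ...), one argument or row to a line, values as JSON. send_rows: Moves the arm, as the interface text tells. Its arguments: {"type":"object","properties":{"increments":{"type":"array"},"grip":{"type":"number"},"grip_force":{"type":"number"}},"required":["increments"]}

```bash
mkdir -p pics; ls; python3 - <<'E'
from bench import r
import cv2,numpy as np
for n in("scene","top"):
    s=r.snapshot(n); cv2.imwrite(f"pics/{n}0.png",s["img"]); np.savez(f"{n}0.npz",**s)
    print(n,s["fx"],s["cx"],s["cy"],np.round(s["view"],3).tolist())
print(r.sense())
E
```

```text
pics
scene 496.8764196800789 329.36681914442323 198.89976275538234 [[-0.609, 0.793, 0.019, 385.846], [0.538, 0.431, -0.724, -200.693], [-0.582, -0.431, -0.689, 1302.346], [0.0, 0.0, 0.0, 1.0]]
top 487.30830604373256 326.5125788744318 192.61774729570647 [[-0.025, -1.0, 0.014, -45.158], [-0.995, 0.023, -0.099, 565.093], [0.099, -0.016, -0.995, 926.499], [0.0, 0.0, 0.0, 1.0]]
{'time': 0.1, 'joint_pos': array([ 6.58108983e+01,  7.50984210e+00,  8.53245783e+01,  4.93458644e-04,
        8.72611552e+01, -4.89373739e+00]), 'qd': array([-0.00030195, -0.18129648, -0.21047179, -0.0333773 ,  0.10932256,
       -0.03522862]), 'joint_efforts': array([ 1.46622842e-03, -5.70950317e+01, -5.01943696e+01, -1.46114185e-04,
        8.11456848e-03,  1.33894014e-05]), 'tool_pos': array([198.03944083, 565.8440513 , 230.34437022]), 'tcp_rot': array([-1.79904815e+02, -8.64442132e-03,  1.60704605e+02]), 'ft_force': array([0.45235439, 0.09358805, 0.09535603]), 'wrist_torque': array([0.04887241, 0.04924675, 0.01180545]), 'grip_force': 0.0, 'finger_gap': 85.047245985169}
```

View pics/scene0.png

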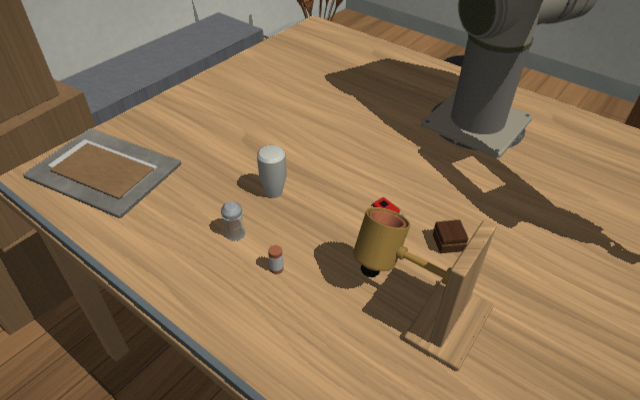

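View pics/top0.png

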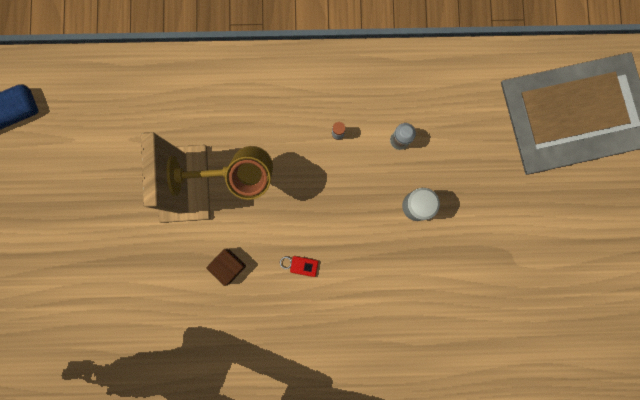

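The scene view shows the shade at about (272,170), the cup at (382,235) with its mouth at (385,215), and the board at (465,290). In the top view the shade is at (422,204), the cup mouth at (249,176), the bottle at (403,135), the roll at (338,130), the fob at (305,266) and the box at (226,266). Next I'll take points from the depth maps.

```bash
cat > h.py <<'E'
import numpy as np,cv2
def cloud(s,box):
    x0,y0,x1,y1=box; v,u=np.mgrid[y0:y1,x0:x1]; z=s["z_map"][y0:y1,x0:x1]
    P=np.stack([(u-s["cx"])*z/s["fx"],(v-s["cy"])*z/s["fy"],z],-1)
    V=s["view"]; W=(P-V[:3,3])@V[:3,:3]
    return W, s["img"][y0:y1,x0:x1], z>0
E
python3 - <<'E'
import numpy as np,cv2
from h import *
from scipy.optimize import least_squares
S={n:np.load(n+"0.npz") for n in("scene","top")}
np.set_printoptions(precision=1,suppress=True)
def circ(p):
    f=lambda q:np.hypot(p[:,0]-q[0],p[:,1]-q[1])-q[2]
    return least_squares(f,[*p.mean(0)[:2],29],loss="soft_l1").x
for n,b in(("scene",(250,138,295,205)),("top",(395,180,450,228))):
    W,I,m=cloud(S[n],b); p=W[m]; 
    q=p[(p[:,2]>55)&(p[:,2]<106)]; t=p[p[:,2]>108]
    print(n,"shade body",circ(q),len(q),"top z",np.percentile(p[:,2],99),t.mean(0))
for n,b in(("scene",(350,195,412,280)),("top",(215,140,285,215))):
    W,I,m=cloud(S[n],b); hsv=cv2.cvtColor(I,cv2.COLOR_BGR2HSV)
    mm=m&(W[...,2]>60); p=W[mm]
    print(n,"cup pts",len(p),p.min(0),p.max(0),"hsv",np.median(hsv[mm],0))
    h=p[p[:,2]>np.percentile(p[:,2],98)]; print(" highest",h.mean(0))
# others: top view
for nm,b in(("bottle",(388,118,420,152)),("roll",(328,118,350,142)),("fob",(280,252,322,280)),("box",(204,244,248,290)),("board",(138,130,185,210))):
    W,I,m=cloud(S["top"],b);p=W[m];p=p[p[:,2]>(5 if nm=="fob" else 30)];print(nm,p.min(0),p.max(0),p.mean(0))
E
```

```text
scene shade body [ 533.4 -230.7   28.8] 524 top z 118.77699190886331 [ 538.9 -225.2  115.3]
top shade body [ 532.8 -230.4   29. ] 148 top z 119.42478628568432 [ 532.2 -229.   115.3]
scene cup pts 2881 [543.9  39.9  62.8] [647.7 141.4 175.4] hsv [ 19. 149. 123.]
 highest [612.7  79.2 172.9]
top cup pts 2072 [544.6  38.6  71.7] [644.8 140.1 176.7] hsv [ 20.  169.5  88. ]
 highest [610.4  79.4 173. ]
bottle [ 650.2 -228.8   30.3] [ 689.6 -190.4   84.9] [ 667.6 -207.3   73.7]
roll [673.6 -95.4  30.9] [697.9 -72.   62.1] [684.2 -83.7  53.7]
fob [395.2 -43.9   5.1] [449.3  36.3  15.7] [422.3  -7.9  10.7]
box [391.  104.   30.5] [459.2 174.4  47.4] [425.3 138.5  40.8]
board [530.9 193.3  30.6] [651.4 241.2 208.9] [589.6 218.9 159.6]
```

```bash
cat > cup.py <<'E'
import numpy as np,cv2
from h import *
from scipy.optimize import least_squares
np.set_printoptions(precision=2,suppress=True)
def axis(l,a): # lean towards the robot, arm direction angle a from +y
    return np.array([-np.sin(l)*np.cos(a),-np.sin(l)*np.sin(a),np.cos(l)])
def fit(p,x0=(590,80,115,.54,0.)):
    f=lambda q:(lambda d:np.linalg.norm(d-np.outer(d@axis(q[3],q[4]),axis(q[3],q[4])),axis=1)-38.5)(p-q[:3]-0)
    q=np.array(x0,float)
    for it in range(6):
        a=axis(q[3],q[4]); d=p-q[:3]; s=d@a; rad=np.linalg.norm(d-np.outer(s,a),axis=1)
        k=(abs(rad-38.5)<(8 if it<2 else 2.5))&(s>-30)&(s<44)
        pk=p[k]
        def f(v):
            a=axis(v[3],v[4]); c=np.array([v[0],v[1],v[2]]); d=pk-c
            return np.r_[np.linalg.norm(d-np.outer(d@a,a),axis=1)-38.5,(v[2]-115)*100]
        q=least_squares(f,q,loss="soft_l1").x
    return q,k
if __name__=="__main__":
    S={n:np.load(n+"0.npz") for n in("scene","top")}
    A=[]
    for n,b in(("scene",(350,195,412,280)),("top",(215,140,285,215))):
        W,I,m=cloud(S[n],b); p=W[m&(W[...,2]>60)&(W[...,1]<122)]; A.append(p)
    for p in A+[np.vstack(A)]:
        q,k=fit(p); a=axis(q[3],q[4]); d=p-q[:3]; s=d@a; rad=np.linalg.norm(d-np.outer(s,a),axis=1)
        rim=(rad>34)&(rad<41)
        print(q[:3],np.degrees(q[3:]),k.sum(),"rim s",np.percentile(s[rim],[90,97,99,100]),"mouth",q[:3]+46*a,a)
        t=p[rim&(s>np.percentile(s[rim],97)-3)]; print("  rim mean-ish",(t.min(0)+t.max(0))/2,len(t))
    for n,b in(("board",(138,130,190,210)),):
        W,I,m=cloud(S["scene"],(440,225,500,345)); p=W[m]; p=p[(p[:,2]>40)&(p[:,1]>150)]
        pl=p.mean(0); u,s,v=np.linalg.svd(p-pl); print("board",v[2],pl,s, p.min(0),p.max(0))
E
python3 cup.py
```

```text
[598.86  77.4  115.  ] [24.95  2.41] 1791 rim s [44.3  47.22 47.7  48.63] mouth [579.48  76.59 156.71] [-0.42 -0.02  0.91]
  rim mean-ish [579.71  77.63 157.56] 218
[599.69  78.87 115.  ] [27.76  7.32] 460 rim s [47.92 49.74 50.77 52.54] mouth [578.43  76.14 155.71] [-0.46 -0.06  0.88]
  rim mean-ish [578.36  76.64 158.25] 152
[598.69  77.61 115.  ] [24.93  2.65] 2242 rim s [46.21 47.76 48.78 50.98] mouth [579.32  76.72 156.72] [-0.42 -0.02  0.91]
  rim mean-ish [579.71  76.97 158.25] 440
board [-0.21  0.98 -0.04] [606.59 228.2  151.8 ] [3114.24 2471.61  678.75] [403.38 150.02  40.01] [653.83 241.37 207.88]
```

>>> send_rows(
  increments=[
    [-35, -39, -6, 0, 0, 0],
    [-35, -39, -6, 0, 0, 0],
    [-35, -39, -6, 0, 0, 0],
    [-35, -39, -6, 0, 0, 0],
    [-35, -39, -6, 0, 0, 0],
  ],
  grip=-1,
)

```text
time: 0.72
tool_pos: [299.2, 322.8, 261.1]
tcp_rot: [-180.0, -0.0, 160.7]
ft_force: [-0.0, 0.7, 0.4]
finger_gap: 85.4
grip_force: 0.0
```

>>> send_rows(
  increments=[
    [-35, -39, -6, 0, 0, 0],
    [-35, -39, -6, 0, 0, 0],
    [-35, -39, -6, 0, 0, 0],
    [-35, -39, -6, 0, 0, 0],
    [-35, -39, -6, 0, 0, 0],
  ],
)

```text
time: 1.35
tool_pos: [399.9, 80.9, 291.3]
tcp_rot: [180.0, 0.0, 160.7]
ft_force: [0.9, -0.2, 0.1]
finger_gap: 85.2
grip_force: 0.0
```

>>> send_rows(
  increments=[
    [0, 0, 0, 0, 0, 0],
    [0, 0, 0, 0, 0, 0],
  ],
)

```text
time: 1.6
tool_pos: [399.4, 82.7, 290.9]
tcp_rot: [180.0, -0.1, 160.6]
ft_force: [1.1, 0.6, 0.6]
finger_gap: 85.2
grip_force: 0.0
```

```bash
python3 - <<'E'
from bench import r
import cv2,numpy as np
s=r.snapshot("wrist"); cv2.imwrite("pics/w1.png",s["img"]); np.savez("wrist1.npz",**s)
t=r.sense(); print(t["tool_pos"],t["tcp_rot"],t["joint_pos"],s["fx"],s["cx"],s["cy"]); print(np.round(s["view"],3))
E
```

```text
[399.27751205  83.25111221 290.86151128] [ 1.79996997e+02 -5.65533639e-02  1.60730160e+02] [ 4.54314190e+00 -2.42979106e+01  1.07827318e+02  2.57478592e-02
  9.65211184e+01 -6.61841034e+01] 309.70691628693146 319.43320872787103 196.96088944113282
[[ 3.32000e-01  9.43000e-01  0.00000e+00 -2.10914e+02]
 [ 9.04000e-01 -3.19000e-01  2.86000e-01 -3.88145e+02]
 [ 2.70000e-01 -9.50000e-02 -9.58000e-01  3.37686e+02]
 [ 0.00000e+00  0.00000e+00  0.00000e+00  1.00000e+00]]
```

View pics/w1.png

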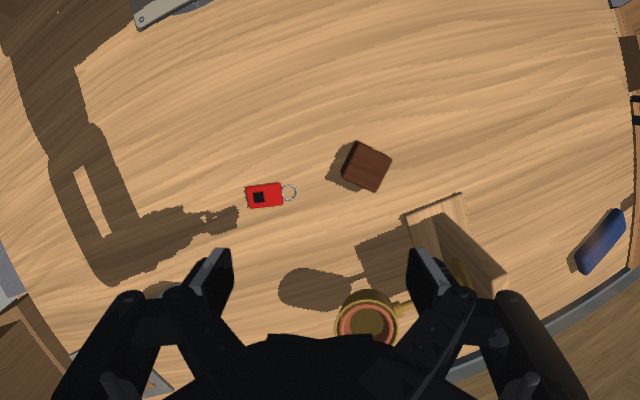

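The wrist view shows the mouth of the cup at (368,320), partly hidden below by the gripper's body, with the box at (366,166) and the fob at (264,196). I'll refine the cup axis from this depth map together with the others.

```bash
cat >> h.py <<'E'
def fcloud(s,box):
    x0,y0,x1,y1=box; v,u=np.mgrid[y0:y1,x0:x1]; z=s["z_map"][y0:y1,x0:x1]
    dx,dy=u-s["cx"],v-s["cy"]; rr=np.hypot(dx,dy)+1e-9; t=np.tan(rr/s["fx"])
    P=np.stack([dx/rr*t*z,dy/rr*t*z,z],-1); V=s["view"]
    return (P-V[:3,3])@V[:3,:3], s["img"][y0:y1,x0:x1], z>0
E
python3 - <<'E'
import numpy as np
from h import *
from cup import *
A=[]
for n,b in(("scene",(350,195,412,280)),("top",(215,140,285,215)),("wrist",(325,280,405,360))):
    s=np.load(n+("1" if n=="wrist" else "0")+".npz")
    W,I,m=(fcloud if n=="wrist" else cloud)(s,b); p=W[m]; p=p[(p[:,2]>60)&(p[:,1]<122)&(p[:,2]<185)&(p[:,1]>30)&(p[:,0]>530)]
    # rim by polar maxima about the approx centre, in the approx cup frame
    a=axis(.46,.05); c=np.array([579.,76.7,157]); e2=np.array([-np.sin(.05),np.cos(.05),0]); e1=np.cross(e2,a)
    d=p-c; X,Y,Z=d@e1,d@e2,d@a; ph=np.arctan2(Y,X); R=np.hypot(X,Y)
    k=(R>33)&(R<42)&(abs(Z)<12); pts=[]
    for i in range(24):
        j=k&(np.floor((ph+np.pi)/(2*np.pi)*24)==i)
        if j.sum()>2: 
            zz=Z[j]; pts.append(p[j][zz>=np.percentile(zz,80)].mean(0))
    pts=np.array(pts); m0=pts.mean(0); u,sv,v=np.linalg.svd(pts-m0); nn=v[2]*np.sign(v[2][2])
    print(n,len(p),len(pts),"plane n",nn,"lean",np.degrees(np.arccos(nn[2])),"az",np.degrees(np.arctan2(-nn[1],-nn[0])),"rms",sv[2]/len(pts)**.5)
    f=least_squares(lambda q:np.hypot((pts-c)@e1-q[0],(pts-c)@e2-q[1])-q[2],[0,0,37]).x
    print("   centre",c+f[0]*e1+f[1]*e2+np.mean((pts-c)@a)*a,f)
    if n=="wrist": A.append(p); q,kk=fit(p); print("   cyl",q[:3],np.degrees(q[3:]),kk.sum())
# board face direction from the top & wrist: points on board face
s=np.load("wrist1.npz"); W,I,m=fcloud(s,(395,190,510,300)); p=W[m]; t=p[(p[:,2]>196)&(p[:,2]<212)]; m0=t.mean(0); u,sv,v=np.linalg.svd(t[:,:2]-m0[:2]); print("board top dir",v[0],np.degrees(np.arctan2(v[0][1],v[0][0])),m0,sv,len(t))
s=np.load("top0.npz"); W,I,m=cloud(s,(130,125,190,212)); p=W[m]; t=p[(p[:,2]>196)&(p[:,2]<212)]; m0=t.mean(0); u,sv,v=np.linalg.svd(t[:,:2]-m0[:2]); print("board top dir",v[0],np.degrees(np.arctan2(v[0][1],v[0][0])),m0,sv,len(t))
E
```

```text
scene 2776 24 plane n [-0.42 -0.01  0.91] lean 24.903310854676743 az 1.8979554900235074 rms 0.2776244310606916
   centre [580.4   77.22 158.61] [ 1.99  0.45 36.8 ]
top 1999 24 plane n [-0.43 -0.02  0.9 ] lean 25.6780610450343 az 2.7652044683217465 rms 0.6168204603192451
   centre [578.85  76.53 158.9 ] [ 0.7  -0.17 36.61]
wrist 2631 16 plane n [-0.43 -0.02  0.9 ] lean 25.35487774993048 az 3.1751332711018447 rms 0.275007667029587
   centre [577.42  77.33 157.99] [-0.95  0.7  36.49]
   cyl [599.17  78.07 115.  ] [26.23  2.78] 505
board top dir [ 0.83 -0.55] -33.627634888496125 [539.3  223.3  203.02] [154.4  126.25] 417
board top dir [-1.   -0.05] -177.32290246775125 [590.31 225.84 204.36] [1152.95  220.92] 1117
```

>>> send_rows(
  increments=[
    [-33, -36, 13, 0, 0, 0],
    [-33, -36, 13, 0, 0, 0],
    [-33, -36, 13, 0, 0, 0],
    [-33, -36, 13, 0, 0, 0],
    [-33, -36, 13, 0, 0, 0],
  ],
)

```text
time: 2.28
tool_pos: [496.7, -141.3, 225.6]
tcp_rot: [180.0, -0.0, 160.9]
ft_force: [1.0, 0.5, 0.3]
finger_gap: 85.2
grip_force: 0.0
```

>>> send_rows(
  increments=[
    [-33, -36, 13, 0, 0, 0],
    [-32, -36, 13, 0, 0, 0],
    [0, 0, 0, 0, 0, 0],
    [0, 0, 0, 0, 0, 0],
  ],
)

```text
time: 2.78
tool_pos: [533.8, -229.5, 199.8]
tcp_rot: [180.0, -0.1, 160.8]
ft_force: [0.4, -0.2, 1.6]
finger_gap: 85.6
grip_force: 0.0
```

```bash
python3 - <<'E'
from bench import r
import cv2,numpy as np
from h import *
from scipy.optimize import least_squares
s=r.snapshot("wrist"); cv2.imwrite("pics/w2.png",s["img"])
t=r.sense(); print(t["tool_pos"],t["tcp_rot"])
W,I,m=fcloud(s,(0,0,640,400)); d=np.hypot(W[...,0]-533,W[...,1]+230.5)
k=m&(d<40)&(W[...,2]>60)&(W[...,2]<106); p=W[k]; print(len(p),m.sum())
if len(p)>30: print(least_squares(lambda q:np.hypot(p[:,0]-q[0],p[:,1]-q[1])-29,[533,-230],loss="soft_l1").x, p.max(0))
E
```

```text
[ 533.87103383 -229.44512653  200.44143972] [ 1.79974249e+02 -9.54523094e-03  1.60823356e+02]
465 254222
[ 532.61087627 -229.97357119] [ 529.16424794 -200.78458978  105.91375031]
```

View pics/w2.png

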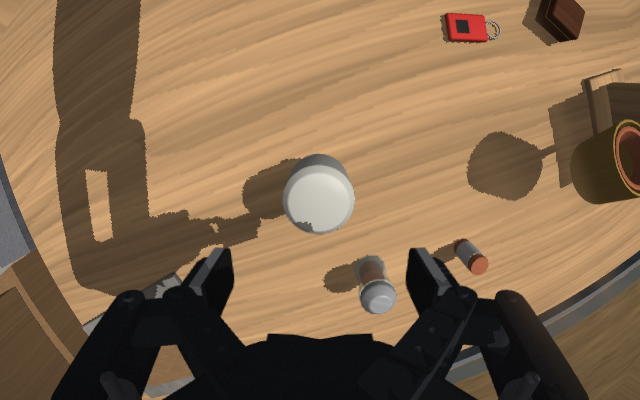

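The wrist view shows the shade at (319,200), between the fingers when projected. The arm is within 1 mm of its axis and the bottle at (377,290) is clear. I'll descend and grip.

>>> send_rows(
  increments=[
    [0.7, -1, 40, 0, 0, 0],
    [0, 0, 40, 0, 0, 0],
    [0, 0, 30, 0, 0, 0],
    [0, 0, 18, 0, 0, 0],
    [0, 0, 0, 0, 0, 0],
  ],
)

```text
time: 3.45
tool_pos: [532.0, -230.8, 71.7]
tcp_rot: [180.0, -0.1, 160.8]
ft_force: [0.4, -0.8, -0.3]
finger_gap: 85.5
grip_force: 0.0
```

>>> send_rows(
  increments=[
    [0, 0, 0, 0, 0, 0],
    [0, 0, 0, 0, 0, 0],
    [0, 0, 0, 0, 0, 0],
    [0, 0, 0, 0, 0, 0],
    [0, 0, 0, 0, 0, 0],
  ],
  grip=1,
  grip_force=40,
)

```text
time: 4.08
tool_pos: [534.0, -232.5, 74.5]
tcp_rot: [-180.0, 0.2, 160.7]
ft_force: [-0.0, 1.7, 5.6]
finger_gap: 56.7
grip_force: 42.9
```

>>> send_rows(
  increments=[
    [0, 0, 0, 0, 0, 0],
    [0, 0, 0, 0, 0, 0],
  ],
)

```text
time: 4.32
tool_pos: [534.0, -232.5, 74.5]
tcp_rot: [-180.0, 0.2, 160.7]
ft_force: [0.5, 2.0, 6.0]
finger_gap: 56.6
grip_force: 42.9
```

>>> send_rows(
  increments=[
    [0, 0, -10, 0, 0, 0],
    [0, 0, -40, 0, 0, 0],
    [0, 0, -50, 0, 0, 0],
    [0, 0, -50, 0, 0, 0],
    [0, 0, -50, 0, 0, 0],
  ],
)

```text
time: 4.95
tool_pos: [532.1, -232.0, 274.5]
tcp_rot: [-180.0, 0.0, 160.7]
ft_force: [0.2, 0.3, -1.9]
finger_gap: 56.6
grip_force: 43.7
```

>>> send_rows(
  increments=[
    [16, 45, 0, 0, 0, 0],
    [16, 45, 0, 0, 0, -0.13],
    [14, 46, 0, 0, 0, -0.13],
    [7, 47, 0, 0, 0, -0.12],
    [0, 0, 0, 0, 0, 0],
  ],
)

```text
time: 5.58
tool_pos: [524.1, -38.3, 273.0]
tcp_rot: [180.0, 0.0, -177.2]
ft_force: [-0.2, -1.0, -2.1]
finger_gap: 56.5
grip_force: 44.0
```

```bash
cat > tgt.py <<'E'
import numpy as np,sys
from bench import r
from scipy.spatial.transform import Rotation as Ro
np.set_printoptions(precision=3,suppress=True)
LEAN,AZ=np.radians([25.5,2.7]); M=np.array([579.3,77,157.]); OFF=16.5
a=np.array([-np.sin(LEAN)*np.cos(AZ),-np.sin(LEAN)*np.sin(AZ),np.cos(LEAN)])
y=np.array([-np.sin(AZ),np.cos(AZ),0]); Rt=np.c_[np.cross(y,-a),y,-a]
def delta(out):
    t=r.sense(); R=Ro.from_euler("xyz",t["tcp_rot"],degrees=True).as_matrix()
    P=M+(out+OFF)*a; dp=P-t["tool_pos"]
    print("tcp",t["tool_pos"],t["tcp_rot"],"gap",t["finger_gap"],"F",t["ft_force"])
    print("target",P,"d in tool now",R.T@dp,"d in target axes",Rt.T@dp,"rotvec",Ro.from_matrix(R.T@Rt).as_rotvec())
    d=t["tool_pos"]-M; print("shade mid in cup frame now (if rigid)", (Rt*[1,1,-1]).T@(t["tool_pos"]+OFF*R[:,2]-M), "force along cup axis",t["ft_force"]@a)
if __name__=="__main__": delta(float(sys.argv[1]))
E
python3 tgt.py 100
```

```text
tcp [524.059 -38.333 273.02 ] [ 179.965    0.031 -177.234] gap 56.51210461792005 F [-0.166 -0.985 -2.123]
target [529.201  74.637 262.151] d in tool now [-10.582 112.584  10.943] d in target axes [ -4.76  112.603  14.312] rotvec [ 0.001 -0.445  0.001]
shade mid in cup frame now (if rigid) [  11.855 -112.593  115.915] force along cup axis -1.8247908365059702
```

>>> send_rows(
  increments=[
    [0, 10, 0, 0, -0.15, 0],
    [0, 25, 0, 0, -0.15, 0],
    [-2, 35, 0, 0, -0.145, 0],
    [-3, 42, 0, 0, 0, 0],
    [0, 0, 0, 0, 0, 0],
  ],
)

```text
time: 6.2
tool_pos: [523.5, 72.5, 274.7]
tcp_rot: [180.0, 25.5, -177.4]
ft_force: [-0.1, -0.4, -2.6]
finger_gap: 56.6
grip_force: 44.4
```

```bash
python3 - <<'E'
from tgt import *
from h import *
import cv2
delta(100)
for n in("scene","top","wrist"):
    s=r.snapshot(n); np.savez(n+"3.npz",**s)
    W,I,m=(fcloud if n=="wrist" else cloud)(s,(0,0,640,400)); hsv=cv2.cvtColor(I,cv2.COLOR_BGR2HSV)
    k=m&(np.abs(W-np.array([535,75,245])).max(-1)<75)&(hsv[...,1]<60)&(hsv[...,2]>90)
    print(n,k.sum()); np.save(n+"3p.npy",W[k])
    o=I.copy(); o[k]=(255,0,255); cv2.imwrite(f"pics/{n}3m.png",o)
    if n=="scene":
        sc=np.hstack([I[90:310,250:520],o[90:310,250:520]]); cv2.imwrite("pics/s3.png",cv2.resize(sc,(790,322)))
E
```

```text
tcp [523.5    72.457 274.68 ] [ 179.99    25.544 -177.413] gap 56.64086359854432 F [-0.118 -0.355 -2.595]
target [529.201  74.637 262.151] d in tool now [ 0.174  1.919 13.803] d in target axes [ 0.16   1.91  13.804] rotvec [-0.001  0.001 -0.002]
shade mid in cup frame now (if rigid) [ -0.173  -1.921 113.804] force along cup axis -2.28427323526746
scene 2075
top 841
wrist 15390
```

View pics/s3.png

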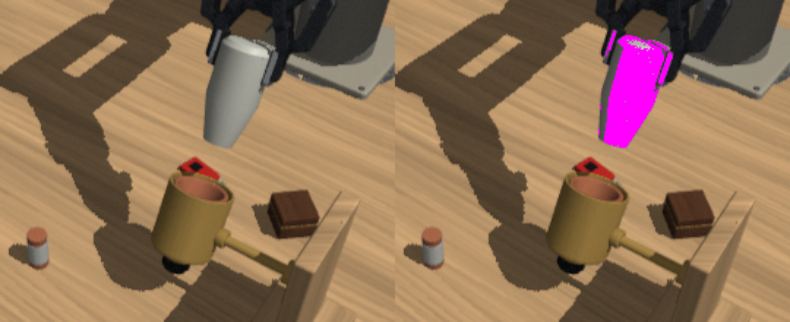

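The crop shows the shade held above the cup, about in line with its axis, with its foot at (222,145) over the mouth at (203,187). I'll fit the held shade's axis from the depth points.

```bash
cat > held.py <<'E'
from tgt import *
from h import *
from scipy.optimize import least_squares
def fit_shade(p,mid0,a0,fixs=False):
    e=np.linalg.svd(a0[None])[2][1:]
    def un(q): v=a0+q[2]*e[0]+q[3]*e[1]; return mid0+q[0]*e[0]+q[1]*e[1]+q[4]*a0, v/np.linalg.norm(v)
    def f(q,pp=p):
        c,v=un(q); d=pp-c; s=d@v+58; rad=np.linalg.norm(d-np.outer(d@v,v),axis=1)
        return rad-np.interp(s,[0,50,108],[17,29,29])
    q=np.zeros(5); pp=p
    for i in range(5):
        c,v=un(q); d=p-c; s=d@v+58
        k=(s>4)&(s<(72 if i else 72))&(abs(f(q,p))<(10 if i<2 else 2.5)); pp=p[k]
        q=least_squares(lambda x:f(x,pp),q,loss="soft_l1").x
    return *un(q),len(pp),np.std(f(q,pp))
def report(names,tag):
    t=r.sense(); R=Ro.from_euler("xyz",t["tcp_rot"],degrees=True).as_matrix()
    mid=t["tool_pos"]+OFF*R[:,2]; ps=[np.load(f"{n}{tag}p.npy") for n in names]
    for n,p in zip(names+["all"],ps+[np.vstack(ps)]):
        c,v,k,sd=fit_shade(p,mid,-R[:,2])
        C=Rt*[-1,1,-1] # cup frame-ish axes: x away, y arm, z out
        C=Rt*np.array([1,1,-1])
        print(n,k,"sd",sd,"mid rel cup",C.T@(c-M),"axis rel cup",C.T@v,"mid rel tool",R.T@(c-t["tool_pos"]))
if __name__=="__main__": report(["scene","top","wrist"],"3")
E
python3 held.py; python3 - <<'E'
import numpy as np
from h import *
from cup import *
A=[]
for n,b in(("scene",(350,195,412,280)),):
    W,I,m=cloud(np.load(n+"3.npz"),b); p=W[m&(W[...,2]>60)&(W[...,1]<122)&(W[...,2]<180)]
    q,k=fit(p); print(n,q[:3],np.degrees(q[3:]),k.sum())
E
```

```text
scene 1038 sd 0.9541816191604927 mid rel cup [  0.397  -1.574 115.955] axis rel cup [-0.002 -0.019  1.   ] mid rel tool [ 1.334  2.955 13.943]
top 98 sd 0.328358390187006 mid rel cup [  0.582  -2.63  115.505] axis rel cup [0.    0.007 1.   ] mid rel tool [ 1.515  1.9   14.395]
wrist 765 sd 0.22460175592616022 mid rel cup [  0.534  -3.027 114.699] axis rel cup [-0.002 -0.012  1.   ] mid rel tool [ 1.466  1.505 15.202]
all 1900 sd 0.7718526964157764 mid rel cup [  0.468  -2.243 114.781] axis rel cup [-0.007 -0.035  0.999] mid rel tool [ 1.403  2.289 15.119]
scene [598.87  77.37 115.  ] [24.98  2.77] 1789
```

>>> send_rows(
  increments=[
    [-0.5, 2.3, 15, 0, 0, 0],
    [0, 0, 15, 0, 0, 0],
    [0, 0, 10, 0, 0, 0],
    [0, 0, 0, 0, 0, 0],
    [0, 0, 0, 0, 0, 0],
  ],
)

```text
time: 6.98
tool_pos: [541.9, 73.9, 238.4]
tcp_rot: [-180.0, 25.5, -177.5]
ft_force: [0.0, 0.6, -2.2]
finger_gap: 56.6
grip_force: 44.4
```

```bash
cat > look.py <<'E'
from held import *
import cv2,sys
tag=sys.argv[1]
delta(30)
for n in("scene","top","wrist"):
    s=r.snapshot(n); np.savez(n+tag+".npz",**s)
    W,I,m=(fcloud if n=="wrist" else cloud)(s,(0,0,640,400)); hsv=cv2.cvtColor(I,cv2.COLOR_BGR2HSV)
    t=r.sense(); R=Ro.from_euler("xyz",t["tcp_rot"],degrees=True).as_matrix(); c=t["tool_pos"]+OFF*R[:,2]
    k=m&(np.linalg.norm(W-c,axis=-1)<66)&(hsv[...,1]<60)&(hsv[...,2]>90)
    np.save(f"{n}{tag}p.npy",W[k])
report(["scene","top","wrist"],tag)
delta(30)
E
python3 look.py 4
```

```text
tcp [541.865  73.892 238.399] [-180.      25.494 -177.531] gap 56.62642810829726 F [ 0.047  0.566 -2.213]
target [559.303  76.057 198.97 ] d in tool now [ 1.16   1.412 43.129] d in target axes [ 1.16   1.341 43.131] rotvec [-0.002 -0.    -0.004]
shade mid in cup frame now (if rigid) [-1.158 -1.37  73.131] force along cup axis -2.0289071100654206
scene 971 sd 0.981798772667462 mid rel cup [-0.586 -0.833 75.425] axis rel cup [-0.005 -0.018  1.   ] mid rel tool [ 1.045  0.429 14.751]
top 76 sd 0.3146244836590926 mid rel cup [-0.443 -0.939 75.508] axis rel cup [-0.004 -0.013  1.   ] mid rel tool [ 1.187  0.323 14.668]
wrist 873 sd 0.22446375527453155 mid rel cup [-0.249 -0.251 74.476] axis rel cup [ 0.001 -0.015  1.   ] mid rel tool [ 1.384  1.012 15.698]
all 1944 sd 0.7226639173003963 mid rel cup [-0.283 -0.484 74.976] axis rel cup [ 0.001 -0.004  1.   ] mid rel tool [ 1.35   0.778 15.199]
tcp [542.033  74.    239.087] [-179.998   25.564 -177.519] gap 56.67997080685175 F [ 0.693 -0.563 -1.894]
target [559.303  76.057 198.97 ] d in tool now [ 1.666  1.309 43.673] d in target axes [ 1.613  1.241 43.677] rotvec [-0.002  0.001 -0.003]
shade mid in cup frame now (if rigid) [-1.631 -1.269 73.677] force along cup axis -1.9967109414960558
```

>>> send_rows(
  increments=[
    [0.3, 0.6, 12, 0, 0, 0],
    [0, 0, 14, 0, 0, 0],
    [0, 0, 12, 0, 0, 0],
    [0, 0, 10, 0, 0, 0],
    [0, 0, 0, 0, 0, 0],
  ],
)

```text
time: 7.75
tool_pos: [561.6, 75.4, 193.2]
tcp_rot: [-180.0, 25.4, -177.5]
ft_force: [0.5, 0.1, -2.5]
finger_gap: 56.6
grip_force: 44.4
```

>>> send_rows(
  increments=[
    [0, 0, 0, 0, 0, 0],
    [0, 0, 0, 0, 0, 0],
  ],
)

```text
time: 8.0
tool_pos: [562.4, 75.4, 195.6]
tcp_rot: [-180.0, 25.6, -177.5]
ft_force: [-0.1, 0.5, -2.8]
finger_gap: 56.6
grip_force: 44.4
```

```bash
python3 look.py 5
```

```text
tcp [562.426  75.43  195.614] [-179.997   25.561 -177.524] gap 56.618915214057 F [-0.074  0.468 -2.804]
target [559.303  76.057 198.97 ] d in tool now [ 1.341  0.761 -4.362] d in target axes [ 1.343  0.773 -4.36 ] rotvec [-0.002  0.001 -0.004]
shade mid in cup frame now (if rigid) [-1.361 -0.802 25.64 ] force along cup axis -2.5082837608429447
scene 698 sd 1.0071864368671049 mid rel cup [-0.689 -0.314 27.744] axis rel cup [-0.005 -0.021  1.   ] mid rel tool [ 0.425  0.446 14.236]
top 54 sd 0.3040343478744415 mid rel cup [-0.233 -0.145 26.35 ] axis rel cup [-0.01  -0.039  0.999] mid rel tool [ 0.883  0.615 15.629]
wrist 856 sd 0.2482628568983163 mid rel cup [ 0.143  0.375 25.771] axis rel cup [-0.    -0.032  0.999] mid rel tool [ 1.261  1.135 16.207]
all 1562 sd 0.7022668720920046 mid rel cup [ 0.01   0.07  25.943] axis rel cup [0.004 0.006 1.   ] mid rel tool [ 1.127  0.83  16.036]
tcp [562.275  75.459 195.366] [-179.998   25.542 -177.521] gap 56.861848270147874 F [ 0.172 -0.559 -2.803]
target [559.303  76.057 198.97 ] d in tool now [ 1.101  0.725 -4.521] d in target axes [ 1.102  0.737 -4.519] rotvec [-0.002  0.001 -0.003]
shade mid in cup frame now (if rigid) [-1.114 -0.765 25.481] force along cup axis -2.592410219216822
```

>>> send_rows(
  increments=[
    [0, 0, 2, 0, 0, 0],
    [0, 0, 2, 0, 0, 0],
    [0, 0, 2, 0, 0, 0],
    [0, 0, 0, 0, 0, 0],
    [0, 0, 0, 0, 0, 0],
  ],
)

```text
time: 8.78
tool_pos: [564.7, 75.5, 189.4]
tcp_rot: [-180.0, 25.5, -177.5]
ft_force: [0.4, -0.2, -2.6]
finger_gap: 56.3
grip_force: 44.4
```

>>> send_rows(
  increments=[
    [0, 0, 1, 0, 0, 0],
    [0, 0, 1, 0, 0, 0],
    [0, 0, 0, 0, 0, 0],
    [0, 0, 0, 0, 0, 0],
  ],
)

```text
time: 9.28
tool_pos: [565.6, 75.6, 187.6]
tcp_rot: [-180.0, 25.5, -177.5]
ft_force: [-0.3, 0.2, -2.2]
finger_gap: 56.5
grip_force: 44.4
```

>>> send_rows(
  increments=[
    [0, 0, 1, 0, 0, 0],
    [0, 0, 1, 0, 0, 0],
    [0, 0, 0, 0, 0, 0],
    [0, 0, 0, 0, 0, 0],
  ],
)

```text
time: 9.78
tool_pos: [566.5, 75.5, 186.0]
tcp_rot: [-180.0, 25.5, -177.5]
ft_force: [-0.1, -0.7, -1.5]
finger_gap: 56.3
grip_force: 44.5
```

>>> send_rows(
  increments=[
    [0, 0, 1, 0, 0, 0],
    [0, 0, 0.5, 0, 0, 0],
    [0, 0, 0, 0, 0, 0],
    [0, 0, 0, 0, 0, 0],
  ],
)

```text
time: 10.28
tool_pos: [567.2, 75.6, 184.6]
tcp_rot: [-180.0, 25.5, -177.5]
ft_force: [0.2, -1.8, 0.8]
finger_gap: 56.9
grip_force: 44.7
```

>>> send_rows(
  increments=[
    [0, 0, 1, 0, 0, 0],
    [0, 0, 0.5, 0, 0, 0],
    [0, 0, 0, 0, 0, 0],
    [0, 0, 0, 0, 0, 0],
  ],
)

```text
time: 10.78
tool_pos: [567.8, 75.6, 183.3]
tcp_rot: [-180.0, 25.5, -177.5]
ft_force: [-1.5, -3.6, 2.3]
finger_gap: 56.3
grip_force: 44.8
```

>>> send_rows(
  increments=[
    [0, -0.8, 0, 0, 0, 0],
    [0, 0, 0, 0, 0, 0],
    [0, 0, 0, 0, 0, 0],
  ],
)

```text
time: 11.15
tool_pos: [567.8, 75.2, 183.2]
tcp_rot: [180.0, 25.5, -177.5]
ft_force: [-1.2, 1.2, 2.2]
finger_gap: 56.5
grip_force: 44.9
```

```bash
python3 look.py 6
```

```text
tcp [567.803  75.197 183.208] [ 179.97    25.511 -177.525] gap 56.536775546647235 F [-1.16   1.228  2.199]
target [559.303  76.057 198.97 ] d in tool now [  0.842   1.235 -17.866] d in target axes [  0.841   1.259 -17.865] rotvec [-0.001  0.    -0.004]
shade mid in cup frame now (if rigid) [-0.844 -1.278 12.135] force along cup axis 2.458702381508034
scene 508 sd 0.9622383271322495 mid rel cup [-0.282 -0.956 14.014] axis rel cup [-0.001 -0.004  1.   ] mid rel tool [ 0.544  0.336 14.615]
top 62 sd 0.2832464956286461 mid rel cup [ 0.141 -0.549 16.787] axis rel cup [0.013 0.007 1.   ] mid rel tool [ 0.968  0.738 11.841]
wrist 929 sd 0.22413533609971564 mid rel cup [ 0.475 -0.257 14.366] axis rel cup [ 0.002 -0.012  1.   ] mid rel tool [ 1.304  1.031 14.262]
all 1400 sd 0.6318053121245818 mid rel cup [ 0.341 -0.487 13.077] axis rel cup [0.006 0.007 1.   ] mid rel tool [ 1.169  0.803 15.551]
tcp [567.791  75.18  183.195] [ 179.97    25.508 -177.528] gap 56.726099850393354 F [-0.624  1.865  1.924]
target [559.303  76.057 198.97 ] d in tool now [  0.825   1.252 -17.872] d in target axes [  0.823   1.276 -17.871] rotvec [-0.001  0.    -0.004]
shade mid in cup frame now (if rigid) [-0.825 -1.296 12.129] force along cup axis 1.9672634197534842
```

>>> send_rows(
  increments=[
    [0, 0.2, 0.5, 0, 0, 0],
    [0, 0, 0, 0, 0, 0],
    [0, 0, 0, 0, 0, 0],
    [0, 0, 0, 0, 0, 0],
  ],
)

```text
time: 11.8
tool_pos: [568.0, 75.2, 182.7]
tcp_rot: [180.0, 25.5, -177.5]
ft_force: [-1.0, 1.8, 2.6]
finger_gap: 56.5
grip_force: 45.0
```

Along the cup's axis the press is about 5 N, or 2.6 mm of collar travel, and it has been held in line. I'll ease off a little, then open the gripper.

>>> send_rows(
  increments=[
    [0, -0.3, -0.7, 0, 0, 0],
    [0, 0, -0.6, 0, 0, 0],
    [0, 0, 0, 0, 0, 0],
  ],
  grip_force=20,
)

```text
time: 12.18
tool_pos: [567.4, 75.0, 183.7]
tcp_rot: [180.0, 25.5, -177.5]
ft_force: [1.6, 4.0, 1.6]
finger_gap: 56.6
grip_force: 44.9
```

>>> send_rows(
  increments=[
    [0, 0, 0, 0, 0, 0],
    [0, 0, 0, 0, 0, 0],
    [0, 0, 0, 0, 0, 0],
    [0, 0, 0, 0, 0, 0],
    [0, 0, 0, 0, 0, 0],
  ],
  grip=-1,
)

```text
time: 12.8
tool_pos: [567.4, 74.7, 183.8]
tcp_rot: [-180.0, 25.5, -177.5]
ft_force: [-0.7, 0.4, -0.6]
finger_gap: 85.3
grip_force: 0.0
```

```bash
python3 look.py 7; python3 - <<'E'
import numpy as np,cv2
s=np.load("wrist7.npz")["img"]; t=np.load("scene7.npz")["img"][90:310,250:520]
cv2.imwrite("pics/r7.png",np.hstack([cv2.resize(s,(448,280)),cv2.resize(t,(344,280))]))
E
```

```text
tcp [567.394  74.695 183.799] [-179.997   25.495 -177.53 ] gap 85.29329279481703 F [-0.683  0.403 -0.636]
target [559.303  76.057 198.97 ] d in tool now [  0.713   1.709 -17.148] d in target axes [  0.705   1.742 -17.145] rotvec [-0.002 -0.    -0.004]
shade mid in cup frame now (if rigid) [-0.703 -1.771 12.855] force along cup axis -0.28894988147079176
scene 478 sd 0.9800101867377277 mid rel cup [ 0.118 -0.833 13.289] axis rel cup [-0.028  0.004  1.   ] mid rel tool [ 0.845  0.897 16.078]
top 56 sd 0.33593978012853937 mid rel cup [ 0.224 -0.776 16.486] axis rel cup [0.005 0.024 1.   ] mid rel tool [ 0.951  0.948 12.88 ]
wrist 921 sd 0.2278709353476306 mid rel cup [ 0.492 -0.178 15.144] axis rel cup [ 0.003 -0.009  1.   ] mid rel tool [ 1.222  1.546 14.222]
all 1419 sd 0.6392641139688263 mid rel cup [ 0.398 -0.387 14.186] axis rel cup [0.006 0.006 1.   ] mid rel tool [ 1.126  1.34  15.18 ]
tcp [567.404  74.733 183.819] [-179.996   25.497 -177.523] gap 85.29110677843548 F [-0.286 -0.038  0.66 ]
target [559.303  76.057 198.97 ] d in tool now [  0.731   1.672 -17.135] d in target axes [  0.725   1.704 -17.132] rotvec [-0.002 -0.    -0.004]
shade mid in cup frame now (if rigid) [-0.724 -1.733 12.868] force along cup axis 0.7199866951091894
```

View pics/r7.png

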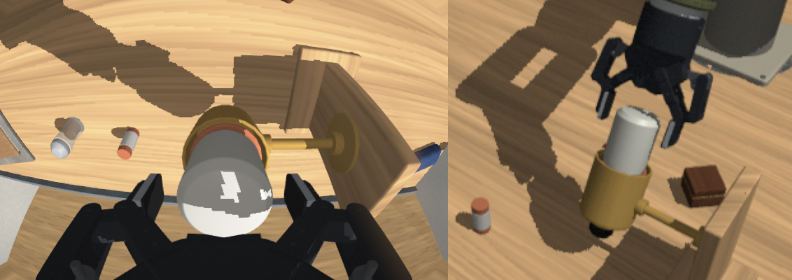

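The picture shows the shade seated upright in the cup with the fingers open on both sides, at (165,185) and (270,180). I'll back out along the axis.

>>> send_rows(
  increments=[
    [0, 0, -8, 0, 0, 0],
    [0, 0, -20, 0, 0, 0],
    [0, 0, -30, 0, 0, 0],
    [0, 0, -40, 0, 0, 0],
    [0, 0, -30, 0, 0, 0],
  ],
)

```text
time: 13.58
tool_pos: [511.9, 72.4, 301.9]
tcp_rot: [-180.0, 25.6, -177.5]
ft_force: [0.7, -0.1, 0.5]
finger_gap: 85.7
grip_force: 0.0
```

>>> send_rows(
  increments=[
    [0, 0, 0, 0, 0, 0],
    [0, 0, 0, 0, 0, 0],
    [0, 0, 0, 0, 0, 0],
    [0, 0, 0, 0, 0, 0],
  ],
)

```text
time: 14.08
tool_pos: [512.1, 72.4, 297.9]
tcp_rot: [180.0, 25.4, -177.5]
ft_force: [-0.6, -0.5, 0.3]
finger_gap: 85.5
grip_force: 0.0
```

```bash
python3 - <<'E'
from held import *
import cv2
s=r.snapshot("scene"); cv2.imwrite("pics/s8.png",cv2.resize(s["img"][90:310,250:520],(540,440)))
W,I,m=cloud(s,(0,0,640,400)); c=M+14*a
hsv=cv2.cvtColor(I,cv2.COLOR_BGR2HSV); k=m&(np.linalg.norm(W-c,axis=-1)<66)&(hsv[...,1]<60)&(hsv[...,2]>90)
cc,v,n,sd=fit_shade(W[k],c,a); C=Rt*np.array([1,1,-1]); print(n,sd,C.T@(cc-M),C.T@v)
from cup import fit
W,I,m=cloud(s,(350,195,412,280)); p=W[m&(W[...,2]>60)&(W[...,1]<122)&(W[...,2]<180)]
q,k=fit(p); print(q[:3],np.degrees(q[3:]))
E
```

```text
503 1.0187247125925019 [-0.365 -0.891 15.228] [-0.021 -0.012  1.   ]
[598.89  77.37 115.  ] [24.95  2.38]
```

View pics/s8.png

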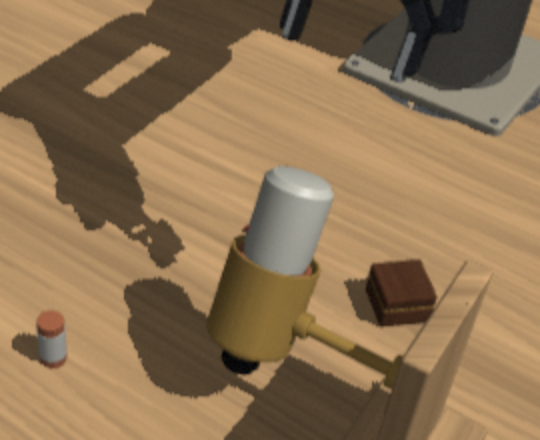

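The shade stands in line with the cup at (290,225), the gripper is clear and the lamp has not moved. I'm handing in.

```bash
python3 -c "
from bench import r
print(r.hand_in())"
```

```text
the job is handed in; nothing more can be done
None
```

The shade rests loosely on the collar, released and in line with the cup; I pressed it about 2.5 mm (estimated from force and travel) while holding it, the lamp's aim measured unchanged, and the job is handed in with no verdict shown.

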